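Strip a fuse bank for replacement

ROBOT

A 6-joint arm with a two-finger parallel gripper is mounted at the origin on a cart in front of the work surface, level with it; the furniture and walls round the work are solid. World frame = base frame: x ahead of the robot, y to its left, z up, the work surface at z = 0. Lengths are in mm, angles in rad, forces in N, time in s.
With the tool pointing down it reaches from about 250 to 725 mm from the base axis. Payload 4 kg.
Tool frame: the origin (TCP) lies between the finger pads; the fingertips stand 14 mm ahead of it and the grasp point (between the pads) lies 5 mm behind it; z points along the fingers, y is the line along which they close (so a half turn about z gives the same grasp; the last joint's range is limited). The gripper opens to 85 mm and grips with 20 to 120 N. Pads are 22 mm wide; open, the fingers measure 114 mm over their backs; the gripper's body (76 mm by 85 mm) begins 54 mm behind the grasp point. The pads swing forward as they close: fully open they stand 13 mm farther back than shut.
Start: joints at [-1.206, 0.241, 0.005, 1.335, 0, 1.571], TCP at [178.379, -467.098, 245.306] pointing down, gripper open.
Joint ranges: [-2.72, 2.72], [-1.05, 1.87], [-1.09, 1.28], [-1.99, 2.15], [-1.42, 1.44], [-3.14, 3.14]. Speed limits (rad/s): [2.79, 2.79, 3.14, 3.14, 3.14, 3.14].

INTERFACE

Orientations are given as a 3x3 rotation matrix whose columns are the frame's x, y, z axes.
In Python, from station import monitor, imaging, manip gives the robot as it stands.
- The arm moves only by the tool jog_arm, never from a script. Its argument "steps" is text: rows parted by semicolons, each of 4 numbers parted by spaces: the shift along the world's x, y, z as a fraction of full scale, then the turn about the world's z as a fraction of full scale. A call has 1 to 10 rows; each row is the pose to reach, as a shift and turn from the pose commanded when the call began, turning the shorter way round; what a row does not reach only later rows make up. Full scale, the value 1, is 300 mm for a shift and 2 pi rad for a turn. A row lasts 1/8 s, in which the tool goes at most 62.5 mm and 10.7 degrees, less where a joint would pass 70% of its speed; a pose out of reach is approached as far as the arm can. A call with a number of a shift or a turn outside -1 to 1 is refused whole. A call with a gripper value outside its range is refused whole. "fingers" is the opening, from 0 (shut) to 1 (fully open), set as the call begins (left out, the last holds). The fingers move at their own pace and stop on an object; "grip_force" is the grip in N (left out, the last holds). Time passes only in rows, so rows that repeat a pose let the fingers close. It gives the time, the measured TCP pose, the force and the opening at its end, in the units of the state.
- monitor.sense(): the state, without advancing time (a new reading comes with each control period).
- imaging.snapshot(name): name is "scene" or "top"; returns a dict with "image" (400x640x3 uint8, blue, green, red), "depth" (400x640 float32, mm along the optical axis (not along the pixel's ray), 0 where there is no reading), "mtx" (3x3 intrinsics, pixels), "origin" and "attitude" of the camera in the world. Camera axes: x right, y down, z forward; pixel columns grow to the right and rows downward; lengths in mm; the calibration is good to about 2 mm. A picture is of the moment at which its call begins.
- manip.hand_in(): hands the job in, once; it reports no verdict.
The state is a dict: "time": time; "joints": joint angles; "joint_vel": joint speeds; "joint_efforts": joint torques, N m; "eef_pos": TCP position; "tool_rot": TCP orientation; "ft_force": force on the tool from outside, world axes, zero at the start; "ft_torque": the same for the moment, N m; "gripper_width": opening from 0.0 (shut) to 1.0 (fully open).
Only numpy, scipy, OpenCV 4.12 (cv2) and the standard library are available. Lean on these libraries where they do the work, as an engineer would, in place of code of your own. Each camera call takes 0.05 s, during which the arm holds its last target. There are 200 camera calls.

TASK

Make the fuse bank safe and strip it: first swing its isolator lever fully over to off (away from you), then lift every barrier plate straight up out of its slot and put it in the tall grey bin, and roll every fuse out sideways past the springy jaws of its clips and put it in the low metal tray. Leave the tray and bin standing flat on the desk and the spanner and timer where they are.

Things in the scene. Friction and masses are not known exactly. Their poses are not given: they have to be found in the camera images.
- bank: fixed fuse bank: grey plate 172 x 300 x 12 mm on the desk with three pairs of brass clips, three upright slots and a switch lever side by side along its y. Origin on the desk at half the plate's depth (plate y -145 to +155 mm); x along the fuses, roughly away from the robot, z up. Seated fuses lie along x at y = +52, -20, -92 mm, axis 45 mm above the desk; barriers stand at y = +14, -58, -130 mm
- isolator (a joint): switch lever of the bank, hinged about bank y: 0 = on (leaning to bank -x, toward the robot), grows as the lever is swung over to bank +x; 1.0 rad = fully off. Stays where it is left; pushed at its end it takes a few newtons
- isolator_tip (a point): centre of the 26 mm ball at the tip of the isolator lever, 55 mm from its hinge, which lies at bank x = 0, y = +128 mm, 34 mm above the desk
- tray: loose low aluminium tray, 176 x 152 mm, 28 mm high, walls and floor about 4 mm, open at the top; for the fuses. Origin under the centre of its floor, x along the 176 mm side
- bin: loose grey plastic bin, 176 x 152 mm, 60 mm high (twice as tall as the tray), walls and floor about 4 mm, open at the top; for the barriers. Origin under the centre of its floor, x along the 176 mm side
- water_bottle: obstacle, fixed: big water bottle lying on the desk between the bank and the containers, up to 145 mm high; from (x 0.55, y 0.08) to (x 0.26, y -0.03) in the robot's frame, its near-container side at y = 0.09 for x = 0.43 and 0.115 for x = 0.50: keep the gripper's body clear of it
- ups_blue: obstacle, fixed: black power unit with blue front behind the containers, 210 mm high, y 0.25 to 0.41, its front at x = 0.553 in the robot's frame
- clip_1 (a point): seat of a fuse: middle of its axis when clipped; axes as the bank. Clips 14 mm wide at x = -44 and +44 mm; between them free for fingers down to 12 mm over the desk. A rigid hook on the +y side reaches over the fuse to its centre line (top 64 mm over the desk), a low springy jaw holds it on -y (5 to 15 N): it rolls out toward -y and can rise once 16 mm aside; tabs stop it lengthwise
- slot_1 (a point): middle of a barrier standing in its slot (44 mm over the desk); axes as the bank. 6 mm wide channels at x = -72 and +72 mm, open at the top, 62 mm over the desk; plate slides out straight up (needs 50 mm of lift)
- clip_2 (a point): seat of a fuse: middle of its axis when clipped; axes as the bank. Clips 14 mm wide at x = -44 and +44 mm; between them free for fingers down to 12 mm over the desk. A rigid hook on the +y side reaches over the fuse to its centre line (top 64 mm over the desk), a low springy jaw holds it on -y (5 to 15 N): it rolls out toward -y and can rise once 16 mm aside; tabs stop it lengthwise
- slot_2 (a point): middle of a barrier standing in its slot (44 mm over the desk); axes as the bank. 6 mm wide channels at x = -72 and +72 mm, open at the top, 62 mm over the desk; plate slides out straight up (needs 50 mm of lift)
- clip_3 (a point): seat of a fuse: middle of its axis when clipped; axes as the bank. Clips 14 mm wide at x = -44 and +44 mm; between them free for fingers down to 12 mm over the desk. A rigid hook on the +y side reaches over the fuse to its centre line (top 64 mm over the desk), a low springy jaw holds it on -y (5 to 15 N): it rolls out toward -y and can rise once 16 mm aside; tabs stop it lengthwise
- slot_3 (a point): middle of a barrier standing in its slot (44 mm over the desk); axes as the bank. 6 mm wide channels at x = -72 and +72 mm, open at the top, 62 mm over the desk; plate slides out straight up (needs 50 mm of lift)
- fuse_1: cartridge fuse: round brown tube with copper end caps, 26 mm diameter, 120 mm long, 0.14 kg; origin at its middle on the axis, x along the axis. At the start in one of the three clip pairs; may be absent
- fuse_2: cartridge fuse: round brown tube with copper end caps, 26 mm diameter, 120 mm long, 0.14 kg; origin at its middle on the axis, x along the axis. At the start in one of the three clip pairs; may be absent
- fuse_3: cartridge fuse: round brown tube with copper end caps, 26 mm diameter, 120 mm long, 0.14 kg; origin at its middle on the axis, x along the axis. At the start in one of the three clip pairs; may be absent
- barrier_1: barrier: flat grey plate 148 mm long (x), 64 mm tall (z), 4 mm thick (y), 0.08 kg, with a black grip bead 104 mm long, 10 mm thick, 12 mm tall along its top edge; origin at the plate's centre, 32 mm below the top. At the start upright in a slot of the bank, top 76 mm above the desk, closing the side to which the fuse beside it rolls out; may be absent
- barrier_2: barrier: flat grey plate 148 mm long (x), 64 mm tall (z), 4 mm thick (y), 0.08 kg, with a black grip bead 104 mm long, 10 mm thick, 12 mm tall along its top edge; origin at the plate's centre, 32 mm below the top. At the start upright in a slot of the bank, top 76 mm above the desk, closing the side to which the fuse beside it rolls out; may be absent
- barrier_3: barrier: flat grey plate 148 mm long (x), 64 mm tall (z), 4 mm thick (y), 0.08 kg, with a black grip bead 104 mm long, 10 mm thick, 12 mm tall along its top edge; origin at the plate's centre, 32 mm below the top. At the start upright in a slot of the bank, top 76 mm above the desk, closing the side to which the fuse beside it rolls out; may be absent
- spanner: bystander, to be left alone: combination spanner 150 mm, lying on the desk; origin under its centre
- lab_timer: bystander, to be left alone: small white timer 68 x 62 x 18 mm, lying on the desk; origin under its centre

How it is judged (in metres and radians):
On the way, in this order (a step that is already met when the one before it is completed fails the run):
1. the isolator lever is swung over to off (value of joint isolator above 0.75 rad), for 0.2 s.
2. everything is out of the bank, fuses in the tray and barriers in the bin (x of fuse_1 in the frame of tray between -0.085 and 0.085 m and y of fuse_1 in the frame of tray between -0.07 and 0.07 m and z of fuse_1 in the frame of tray between 0 and 0.05 m and linear speed of each of fuse_1, fuse_2, fuse_3, barrier_1, barrier_2, barrier_3 below 0.03 m/s and x of fuse_2 in the frame of tray between -0.085 and 0.085 m and y of fuse_2 in the frame of tray between -0.07 and 0.07 m and z of fuse_2 in the frame of tray between 0 and 0.05 m and x of fuse_3 in the frame of tray between -0.085 and 0.085 m and y of fuse_3 in the frame of tray between -0.07 and 0.07 m and z of fuse_3 in the frame of tray between 0 and 0.05 m and x of barrier_1 in the frame of bin between -0.085 and 0.085 m and y of barrier_1 in the frame of bin between -0.075 and 0.075 m and z of barrier_1 in the frame of bin between 0 and 0.08 m and x of barrier_2 in the frame of bin between -0.085 and 0.085 m and y of barrier_2 in the frame of bin between -0.075 and 0.075 m and z of barrier_2 in the frame of bin between 0 and 0.08 m and x of barrier_3 in the frame of bin between -0.085 and 0.085 m and y of barrier_3 in the frame of bin between -0.075 and 0.075 m and z of barrier_3 in the frame of bin between 0 and 0.08 m and angle between each of tray, bin's own z axis and vertical below 0.1 rad and height (world z) of each of tray, bin below 0.01 m), for 0.2 s.
At the end, for the whole second after the job is handed in: Isolator lever beyond 0.75 rad; every fuse present in the tray (middle inside the walls, under 50 mm above its underside), every barrier present in the bin (middle inside the walls, under 80 mm above its underside), all at rest; tray and bin flat on the desk (all of step 2 and value of joint isolator above 0.75 rad); the robot touches nothing.
It fails at once if a fuse or barrier is taken out while the isolator is still on (value of joint isolator below 0.7 rad and distance of any of fuse_1, fuse_2, fuse_3, barrier_1, barrier_2, barrier_3 from where it was at the start of the episode above 0.02 m).
It fails at once if the spanner or timer is moved by more than 30 mm (distance of any of spanner, lab_timer from where it was at the start of the episode above 0.03 m).
Of fuse_1, fuse_2, fuse_3 only 2 to 3 are there at a start; the rules pass over those that are not, and their reading is None.
Of barrier_1, barrier_2, barrier_3 only 2 to 3 are there at a start; the rules pass over those that are not, and their reading is None.
At some moment in a run one of tray, bin may be knocked a few centimetres aside while the robot is not near it.
Once in a run the grip may slacken for a moment while it holds something.
It also fails if it takes over 210 s, if anything falls off the work surface, if the arm or the gripper's body presses on something with over 40 N, if the wrist force passes 120 N, or if a joint passes its speed limit or range.

## Working session

There is one attempt and no reset: what is moved stays moved. The work goes in short steps, Python scripts to look and compute and a tool call to move; the robot and the scene stay as the last step left them, time stands still between calls to the robot, and variables do not carry over. Pictures are saved under pics/ and viewed, on a budget of 14 in all, crops included, one or two more only if the job needs it, and the job is handed in when it is done.

Besides the shell and the picture viewer there is one more tool, called after "Emit:" in YAML: its name, and indented under it one key for each argument. jog_arm: Moves the arm, as the interface text tells. Its arguments: {"type":"object","properties":{"steps":{"type":"string"},"fingers":{"type":"number"},"grip_force":{"type":"number"}},"required":["steps"]}

```bash
ls; mkdir -p pics; cat > h.py <<'E'
import numpy as np, cv2
from station import monitor, imaging, manip
def snap(n, save=None):
    s=imaging.snapshot(n)
    if save: cv2.imwrite('pics/'+save+'.png', s['image'])
    return s
def cloud(s):
    d=s['depth']; K=np.array(s['mtx']); v,u=np.mgrid[:d.shape[0],:d.shape[1]]
    p=np.stack([(u-K[0,2])/K[0,0]*d,(v-K[1,2])/K[1,1]*d,d],-1)
    w=p@np.array(s['attitude']).T+np.array(s['origin']); w[d<=0]=np.nan
    return w
def ray(s,u,v,z):
    K=np.array(s['mtx']); r=np.array(s['attitude'])@[(u-K[0,2])/K[0,0],(v-K[1,2])/K[1,1],1]
    o=np.array(s['origin']); return o+r*(z-o[2])/r[2]
E
python3 - <<'E'
from h import *
for n in('top','scene'):
    s=snap(n,n+'0'); print(n,s['mtx'],s['origin'],s['attitude'],(s['depth']>0).mean())
st=monitor.sense(); print(st)
E
```

```text
pics
top [[381.81364294   0.         323.29318645]
 [  0.         381.81364294 198.69051215]
 [  0.           0.           1.        ]] [ 372.48096506   14.51777775 1124.63348734] [[-0.01204146 -0.98201008  0.18844416]
 [-0.99992093  0.01114275 -0.0058278 ]
 [ 0.00362317 -0.18849944 -0.98206661]] 0.9960234375
scene [[475.87665199   0.         315.36323431]
 [  0.         475.87665199 204.35791459]
 [  0.           0.           1.        ]] [-462.26337582  714.9687627  1153.1341715 ] [[-0.57310653 -0.53649774  0.61945063]
 [-0.81943664  0.36732675 -0.43999393]
 [ 0.00851496 -0.75976394 -0.65014326]] 0.9960234375
{'time': 0.1, 'joints': array([-1.20600965e+00,  2.41352864e-01,  3.83019295e-03,  1.33516716e+00,
       -7.35530515e-06,  1.57080993e+00]), 'joint_vel': array([ 3.48430136e-05, -1.01350490e-03,  4.72911988e-03,  1.13886985e-03,
        1.45258641e-03,  1.49171139e-03]), 'joint_efforts': array([-5.38534005e-04, -3.73138869e+01,  2.53009683e+01,  1.08637934e-02,
        1.08083663e-05,  2.36518261e-06]), 'eef_pos': array([ 178.18031743, -466.59608817,  244.4833529 ]), 'tool_rot': array([[ 9.34204733e-01,  3.56736668e-01, -6.82377471e-04],
       [ 3.56737321e-01, -9.34203064e-01,  1.76628346e-03],
       [-7.38104855e-06, -1.89349988e-03, -9.99998207e-01]]), 'ft_force': array([ 0.04174263, -0.24271387, -0.78650618]), 'ft_torque': array([-0.00546969,  0.03904946,  0.01717127]), 'gripper_width': 0.9998935770128564}
```

View pics/top0.png

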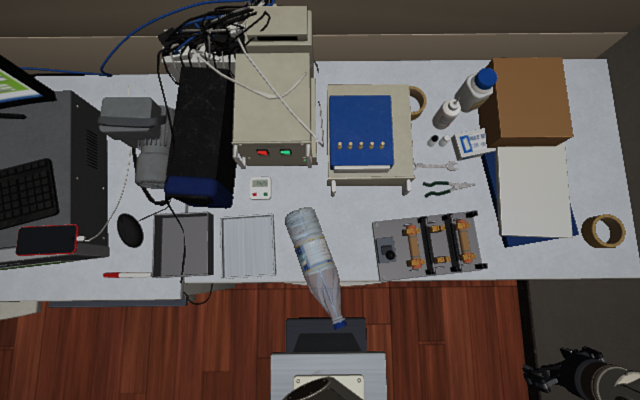

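View pics/scene0.png

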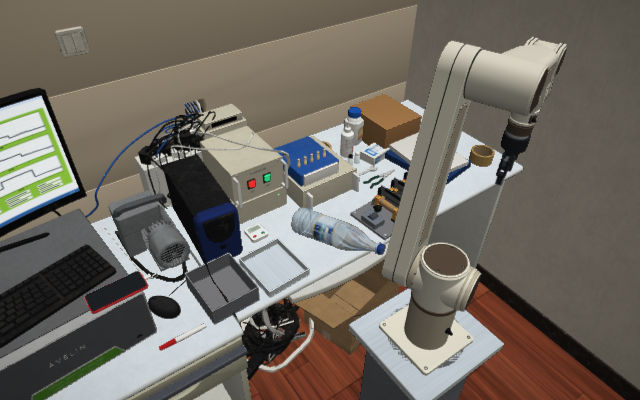

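The top view shows the bin at about (183,245), the tray at (248,247), the bank at (430,245) with its lever at (388,252), the timer at (261,188) and the spanner near (435,165). I'll crop in on the bank next.

```bash
python3 - <<'E'
from h import *
s=snap('top'); im=s['image']; w=cloud(s)
c=im[200:290,360:495]; cv2.imwrite('pics/bank.png',cv2.resize(c,None,fx=5.5,fy=5.5,interpolation=cv2.INTER_CUBIC))
np.set_printoptions(precision=0,suppress=True,linewidth=220)
# black beads
for nm,mask in (('hi60-95 bank',(w[...,2]>66)&(w[...,2]<90)&(w[...,1]<-60)&(w[...,1]>-420)&(w[...,0]<420)&(w[...,0]>180)),
   ('fuse',(w[...,2]>45)&(w[...,2]<62)&(w[...,1]<-60)&(w[...,1]>-420)&(w[...,0]<420)&(w[...,0]>180)),
   ('plate',(w[...,2]>6)&(w[...,2]<66)&(w[...,1]<-60)&(w[...,1]>-420)&(w[...,0]<420)&(w[...,0]>180)),
   ('cont',(w[...,2]>18)&(w[...,2]<70)&(w[...,1]>105)&(w[...,1]<490)&(w[...,0]<420)&(w[...,0]>180))):
    n,l,st,ce=cv2.connectedComponentsWithStats(mask.astype(np.uint8))
    for i in range(1,n):
        if st[i,4]>15:
            p=w[l==i]; r=cv2.minAreaRect(p[:,:2].astype(np.float32)); print(nm,st[i,4],ce[i],p.mean(0),r,np.percentile(p[:,2],[5,50,95]))
E
```

```text
hi60-95 bank 68 [432. 261.] [ 399. -285.   75.] ((395.83331298828125, -285.4329833984375), (49.02494430541992, 10.395535469055176), 4.026885986328125) [70. 76. 79.]
hi60-95 bank 59 [458. 260.] [ 401. -357.   75.] ((399.4385681152344, -359.1487121582031), (41.86088180541992, 10.676118850708008), 12.473424911499023) [67. 75. 80.]
fuse 87 [467. 257.] [ 408. -390.   54.] ((407.2082824707031, -393.67559814453125), (41.45978927612305, 25.10438346862793), 89.20069122314453) [46. 55. 62.]
fuse 115 [415. 261.] [ 400. -245.   56.] ((400.377685546875, -244.64910888671875), (38.885520935058594, 29.170061111450195), 7.106997489929199) [49. 56. 62.]
fuse 40 [456. 265.] [ 388. -356.   54.] ((394.1390380859375, -358.461669921875), (46.848716735839844, 15.605609893798828), 5.009881496429443) [46. 54. 62.]
fuse 22 [430. 268.] [ 379. -284.   54.] ((378.4157409667969, -283.091552734375), (4.964835166931152, 30.075986862182617), 82.95586395263672) [48. 53. 61.]
plate 1946 [422. 265.] [ 388. -269.   26.] ((385.6564636230469, -281.63800048828125), (71.78498077392578, 276.2093505859375), 1.090425729751587) [ 9. 14. 62.]
cont 336 [177. 268.] [387. 416.  49.] ((391.97576904296875, 403.338134765625), (55.83845138549805, 153.82786560058594), 0.03899194300174713) [23. 55. 64.]
cont 160 [245. 271.] [377. 231.  27.] ((390.7508544921875, 224.00250244140625), (59.36948776245117, 152.7761993408203), 2.1142399311065674) [22. 28. 31.]
```

View pics/bank.png

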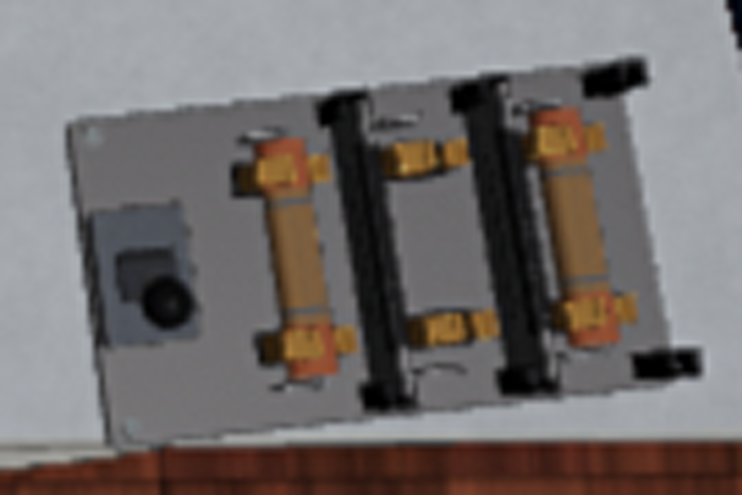

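The crop shows fuses in clips 1 and 3, and barriers in slots 1 and 2. Clip 2 and slot 3 are empty. The lever ball is at crop (165,300), leaning toward the robot. My x window was too small, so I'll re-measure with a wider one.

```bash
cat > m.py <<'E'
from h import *
np.set_printoptions(precision=1,suppress=True,linewidth=220)
def rep(w,nm,z0,z1,y0,y1,x0=300,x1=570,mn=15):
    mask=(w[...,2]>z0)&(w[...,2]<z1)&(w[...,1]<y1)&(w[...,1]>y0)&(w[...,0]<x1)&(w[...,0]>x0)
    n,l,st,ce=cv2.connectedComponentsWithStats(mask.astype(np.uint8),connectivity=4)
    for i in range(1,n):
        if st[i,4]>mn:
            p=w[l==i]; r=cv2.minAreaRect(p[:,:2].astype(np.float32)); print(nm,st[i,4],ce[i],p.mean(0),'rect',np.array(r[0]),np.array(r[1]),round(r[2],1))
E
python3 - <<'E'
from m import *
s=snap('top'); im=s['image']; w=cloud(s)
rep(w,'bead',67,90,-430,-60); rep(w,'fuse',46,66,-430,-60); rep(w,'lever',45,100,-230,-100)
rep(w,'tray',12,34,110,310); rep(w,'bin',50,66,300,500); rep(w,'timer',8,30,80,200,500,640)
# bank plate corners from crop (scale 5.5, offset 360,200)
C=[(75,122),(110,443),(625,75),(668,380)]
for a,b in C: print(ray(s,360+a/5.5,200+b/5.5,12))
sc=snap('scene'); ws=cloud(sc)
rep(ws,'Sbead',67,90,-430,-60); rep(ws,'Sfuse',46,66,-430,-60); rep(ws,'Slever',45,100,-230,-100); rep(ws,'Stray',12,34,110,310); rep(ws,'Sbin',50,66,300,500)
E
```

```text
bead 217 [455.2 241.7] [ 449.8 -352.    75. ] rect [ 451.5 -352.7] [146.9  11. ] 5.3
bead 202 [429.3 244.4] [ 443.4 -280.5   75.3] rect [ 443.7 -281.1] [145.2  11.1] 4.8
fuse 40 [473.5 212.9] [ 531.3 -416.2   57.7] rect [ 532.  -417.1] [14.3 16.6] 4.9
fuse 62 [448.6 221. ] [ 509.5 -344.7   56.1] rect [ 499.5 -344.2] [14.4 64.1] 88.3
fuse 33 [423.  219.3] [ 514.8 -271.8   58.8] rect [ 512.7 -270.8] [14.6 24.4] 75.6
fuse 413 [464.1 240.5] [ 454.4 -383.8   56.2] rect [ 454.7 -388.2] [119.6  38.9] 5.5
fuse 395 [413.5 246.3] [ 439.8 -241.2   56.5] rect [ 440.4 -241.6] [119.6  31.1] 5.8
fuse 42 [434.5 227.7] [ 490.3 -302.    60.7] rect [ 490.4 -303.3] [13.7 20.6] 9.7
fuse 82 [455.1 258.8] [ 404.  -355.2   55. ] rect [ 415.9 -352. ] [91.5 14.4] 10.4
fuse 42 [439.5 259.4] [ 402.6 -309.9   61.6] rect [ 402.5 -312. ] [13.7 21.2] 1.4
fuse 43 [431.3 270. ] [ 374.2 -285.9   59. ] rect [ 378.4 -288. ] [29.9 15.8] 1.6
fuse 23 [481.4 266. ] [ 383.5 -425.3   57.6] rect [ 383.6 -426.3] [11.4  6.7] 5.4
lever 33 [407.2 231.1] [ 482.4 -226.1   56. ] rect [ 479.2 -225.7] [ 8.1 36.6] 89.4
lever 108 [388.6 
[... 1094 characters left out ...]
.2   56.1] rect [ 443.3 -236.6] [ 42.4 112.2] 85.5
Sfuse 26 [373.3 215. ] [ 427.  -164.    51.3] rect [ 429.1 -165.1] [28.4 17.9] 54.0
Slever 22 [376.2 199.4] [ 481.5 -223.2   56.7] rect [ 485. -223.] [ 8.9 25.2] 88.1
Slever 73 [375.4 211.7] [ 418.5 -163.9   72.9] rect [ 421.2 -167. ] [39.4 27.1] 9.1
Stray 630 [274.2 265.8] [444.9 228.5  22.7] rect [449.4 229. ] [185.2 154.8] 3.4
Stray 40 [238.2 251.5] [560.4 295.1  25.6] rect [560.9 292.7] [10.  33.4] 10.0
Sbin 115 [221.2 251.2] [563.5 350.3  57.4] rect [562.7 352.3] [102.3  10.8] 87.3
Sbin 412 [229.3 285.9] [424.  392.9  58.4] rect [452.1 406.2] [181.7 154.3] 2.1
Sbin 101 [193.7 272.1] [530.4 458.4  58.7] rect [518.7 451.6] [42.6 67.4] 3.2
```

Emit:
jog_arm:
  steps: ".622 .977 0 -.0433;.622 .977 0 -.0433;.622 .977 0 -.0433;.622 .977 0 -.0433;.622 .977 0 -.0433;.622 .977 0 -.0433;.622 .977 0 -.0433;.622 .977 -.2 -.0433"
  fingers: 0

```text
time: 1.25
eef_pos: [368.9, -175.9, 188.3]
tool_rot: [[0.996, 0.094, 0.01], [0.094, -0.996, -0.006], [0.01, 0.006, -1.0]]
ft_force: [1.5, -0.5, -0.8]
gripper_width: -0.003
```

```bash
python3 - <<'E'
from m import *
s=monitor.sense();print(s['joints'],s['eef_pos'],s['tool_rot'])
t=snap('top');w=cloud(t)
print(ray(t,390,254.5,82))
E
```

```text
[-0.4  0.1 -0.3  1.1 -0.   2.6] [ 368.9 -175.9  188.3] [[ 1.   0.1  0. ]
 [ 0.1 -1.  -0. ]
 [ 0.   0.  -1. ]]
[ 416.7 -170.3   82. ]
```

Emit:
jog_arm:
  steps: "-.03 0 0 .25;-.03 0 0 .25;-.03 0 0 .25;-.03 0 0 .25;-.03 0 0 .25;-.03 0 0 .25;-.03 0 0 .25;-.03 0 0 .25;-.03 0 0 .25"

```text
time: 2.42
eef_pos: [355.4, -175.1, 186.0]
tool_rot: [[-0.094, 0.996, -0.0], [0.996, 0.094, -0.0], [-0.0, -0.0, -1.0]]
ft_force: [-0.0, 0.8, -0.8]
gripper_width: 0.002
```

Emit:
jog_arm:
  steps: "0 0 0 .25;0 0 0 .25;0 0 0 .25;0 0 0 .25;0 0 0 .25;0 0 0 .25;0 0 -.1 .25;0 0 -.2 .25;0 0 -.367 .25;0 0 -.367 .25"

```text
time: 3.68
eef_pos: [352.5, -173.4, 73.2]
tool_rot: [[-0.996, -0.09, -0.008], [-0.09, 0.996, 0.003], [0.007, 0.004, -1.0]]
ft_force: [-0.1, 0.8, -0.2]
gripper_width: 0.001
```

Emit:
jog_arm:
  steps: "0.05 .005 0 0;.1 .01 0 0;.14 .013 0 0;.17 .016 0 0;.2 .019 0 0;.23 .021 0 0;.23 .021 0 0"

```text
time: 4.55
eef_pos: [425.9, -167.6, 75.1]
tool_rot: [[-0.996, -0.093, 0.001], [-0.093, 0.996, 0.0], [-0.001, 0.0, -1.0]]
ft_force: [-0.8, -0.1, 0.2]
gripper_width: -0.006
```

```bash
python3 - <<'E'
from m import *
s=monitor.sense();print(s['joints'],s['eef_pos'],s['tool_rot'],s['ft_force'])
t=snap('top');w=cloud(t)
cv2.imwrite('pics/l1.png',cv2.resize(t['image'][200:290,340:475],None,fx=5,fy=5,interpolation=cv2.INTER_CUBIC))
E
```

```text
[-0.4  0.3 -0.4  0.9  0.  -0.5] [ 425.9 -167.6   75.1] [[-1.  -0.1  0. ]
 [-0.1  1.   0. ]
 [-0.   0.  -1. ]] [-0.8 -0.1  0.2]
```

View pics/l1.png

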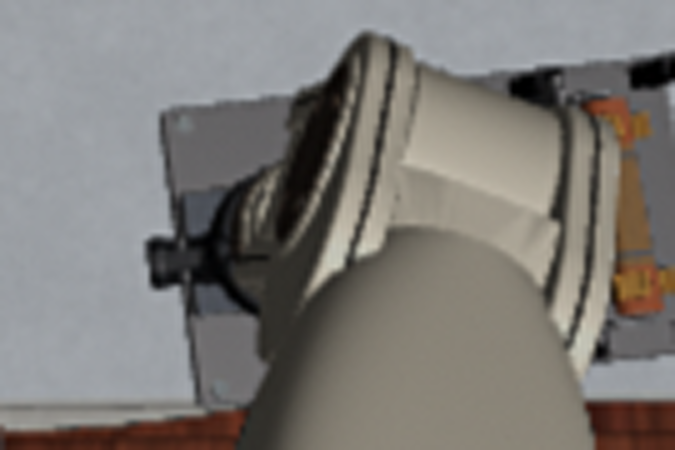

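The arm hides the lever in this view. I'll keep pushing and watch the force.

Emit:
jog_arm:
  steps: "0.02 .002 0 0;.035 .003 0 0;.045 .004 0 0;.045 .004 0 0"

```text
time: 5.1
eef_pos: [433.5, -166.6, 74.3]
tool_rot: [[-0.996, -0.091, -0.01], [-0.091, 0.996, -0.001], [0.011, 0.0, -1.0]]
ft_force: [-11.8, -1.8, 6.4]
gripper_width: 0.002
```

Emit:
jog_arm:
  steps: "0.01 .001 0 0;.02 .002 0 0;.03 .003 0 0;.03 .003 0 0"

```text
time: 5.6
eef_pos: [434.6, -166.5, 73.9]
tool_rot: [[-0.996, -0.089, -0.026], [-0.089, 0.996, -0.004], [0.026, -0.001, -1.0]]
ft_force: [-29.4, -5.8, 22.3]
gripper_width: 0.004
```

The push hit the end stop at about 30 N. I'll back off, rise and check the lever.

Emit:
jog_arm:
  steps: "-.04 0 0 0;-.12 0 0 0;-.12 0 .2 0;-.12 0 .4 0;-.012 -.385 .4 0;-.012 -.385 .4 0;-.012 -.385 .4 0;-.012 -.385 .4 0"
  fingers: 0.3

```text
time: 6.6
eef_pos: [443.8, -280.8, 194.8]
tool_rot: [[-0.996, -0.092, -0.0], [-0.092, 0.996, 0.001], [0.0, 0.001, -1.0]]
ft_force: [-0.4, 0.0, -0.5]
gripper_width: 0.297
```

```bash
python3 - <<'E'
from m import *
s=monitor.sense();print(s['joints'],s['eef_pos'],s['ft_force'],s['gripper_width'])
t=snap('top');w=cloud(t);rep(w,'lever',62,110,-200,-130)
sc=snap('scene');w=cloud(sc);rep(w,'Slever',62,110,-200,-130)
a=cv2.resize(t['image'][200:290,360:495],None,fx=4,fy=4,interpolation=cv2.INTER_CUBIC)
b=cv2.resize(sc['image'][160:250,340:440],None,fx=4,fy=4,interpolation=cv2.INTER_CUBIC)[:360]
cv2.imwrite('pics/l2.png',np.hstack([a,b])[:,:800])
E
```

```text
[-0.6  0.3 -0.   1.2  0.  -0.7] [ 443.8 -280.8  194.8] [-0.4  0.  -0.5] 0.29697308627254704
lever 77 [387.6 239. ] [ 458.1 -164.5   89.8] rect [ 459.1 -165.1] [24.1 23.6] 57.8
Slever 56 [368.8 204.1] [ 452.  -161.    85.1] rect [ 455.3 -162.4] [25.  24.3] 57.3
```

View pics/l2.png

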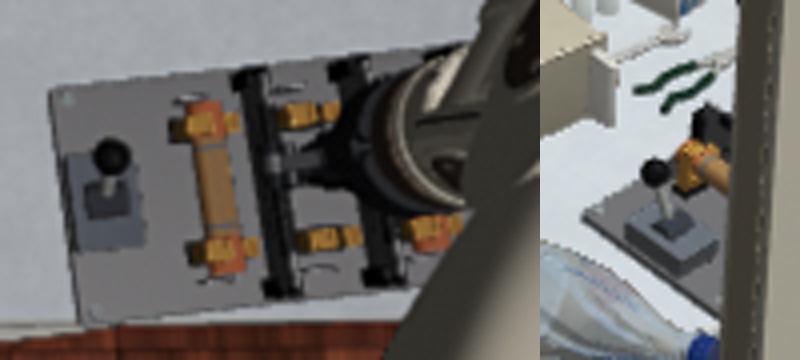

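The lever ball is now about 25 mm past the hinge on the far side, so the isolator is off. Next I'll grip barrier 1.

Emit:
jog_arm:
  steps: "0 0 -.2 0;0 0 -.35 0;0 0 -.423 0;0 0 -.423 0;0 0 -.423 0"

```text
time: 7.32
eef_pos: [444.8, -280.9, 69.6]
tool_rot: [[-0.996, -0.094, 0.002], [-0.094, 0.996, -0.001], [-0.002, -0.001, -1.0]]
ft_force: [0.3, 0.9, 1.0]
gripper_width: 0.304
```

Emit:
jog_arm:
  steps: "0 0 0 0;0 0 0 0;0 0 0 0;0 0 0 0;0 0 0 0"
  fingers: 0
  grip_force: 60

```text
time: 7.95
eef_pos: [445.2, -281.8, 70.2]
tool_rot: [[-0.996, -0.093, 0.004], [-0.093, 0.996, -0.002], [-0.003, -0.002, -1.0]]
ft_force: [0.7, 0.4, 6.7]
gripper_width: 0.105
```

Emit:
jog_arm:
  steps: "0 0 .05 0;0 0 .1 0;0 0 .15 0;0 0 .25 0;0 0 .4 0;0 0 .6 0;0 0 .6 0"

```text
time: 8.82
eef_pos: [446.5, -282.7, 254.9]
tool_rot: [[-0.996, -0.093, 0.01], [-0.093, 0.996, -0.006], [-0.01, -0.007, -1.0]]
ft_force: [0.2, -0.6, -1.4]
gripper_width: 0.101
```

```bash
cat > c.py <<'E'
from m import *
def cont():
    t=snap('top');w=cloud(t)
    for nm,z0,z1,y0,y1 in(('tray',20,34,120,320),('bin',50,68,300,520)):
        m=(w[...,2]>z0)&(w[...,2]<z1)&(w[...,1]>y0)&(w[...,1]<y1)&(w[...,0]>330)&(w[...,0]<548)
        n,l,st,ce=cv2.connectedComponentsWithStats(m.astype(np.uint8))
        m=np.isin(l,[i for i in range(1,n) if st[i,4]>30]); r=cv2.minAreaRect(w[m][:,:2].astype(np.float32)); print(nm,np.array(r[0]),np.array(r[1]),round(r[2],1))
    return t,w
if __name__=='__main__':
    t,w=cont(); s=monitor.sense(); print(s['eef_pos'],s['gripper_width'],s['time']); rep(w,'beads',67,90,-430,-310)
E
python3 c.py
```

```text
tray [450.3 227.5] [176.2 152.9] 3.3
bin [454.2 405.4] [176.3 153.6] 2.3
[ 445.2 -281.9  251.7] 0.10310745230400871 8.875
beads 30 [458.4 252.5] [ 420.2 -358.1   76.2] rect [ 420.2 -358.1] [40.9  6. ] 7.3
beads 19 [459.3 264.5] [ 388.  -358.4   75.3] rect [ 387.9 -358.9] [19.2  4.2] 3.8
```

Emit:
jog_arm:
  steps: "0 .15 0 0;0 .35 0 0;0 .55 0 0;0 .75 0 0;0 .95 0 0;0 1 0 0"

```text
time: 9.62
eef_pos: [442.4, 21.8, 247.0]
tool_rot: [[-0.995, -0.098, -0.003], [-0.098, 0.995, 0.0], [0.003, 0.001, -1.0]]
ft_force: [0.1, -0.4, -0.5]
gripper_width: 0.103
```

Emit:
jog_arm:
  steps: "0 .2 0 0;0 .4 0 0;0 .6 0 0;0 .8 0 -.0097;0 .95 0 -.0097;0 1 0 -.0097"

```text
time: 10.38
eef_pos: [443.4, 320.3, 246.6]
tool_rot: [[-0.999, -0.034, -0.002], [-0.034, 0.999, -0.002], [0.002, -0.002, -1.0]]
ft_force: [0.1, -0.2, -0.8]
gripper_width: 0.103
```

Emit:
jog_arm:
  steps: ".03 .2 0 0;.03 .4 0 0;.03 .4 0 0;.03 .4 0 0;.03 .4 -.2 0;.03 .4 -.3 0;.03 .4 -.3 0"

```text
time: 11.25
eef_pos: [451.9, 435.2, 155.8]
tool_rot: [[-1.0, -0.029, -0.005], [-0.029, 1.0, -0.005], [0.005, -0.005, -1.0]]
ft_force: [-0.9, 0.1, -0.4]
gripper_width: 0.103
```

```bash
python3 - <<'E'
from c import *
s=monitor.sense();print(s['joints'],s['eef_pos'],s['ft_force'],s['gripper_width'])
t,w=cont()
sc=snap('scene')
a=cv2.resize(t['image'][150:300,120:320],None,fx=2,fy=2); b=cv2.resize(sc['image'][170:320,150:350],None,fx=2,fy=2)
cv2.imwrite('pics/b1.png',np.hstack([a,b]))
E
```

```text
[ 0.8  0.5  0.2  1.3 -0.   0.7] [451.9 435.2 155.8] [-0.9  0.1 -0.4] 0.10343347735683052
tray [450.2 227.5] [176.3 152.9] 3.2
bin [454.3 404.8] [176.4 152.6] 2.3
```

View pics/b1.png

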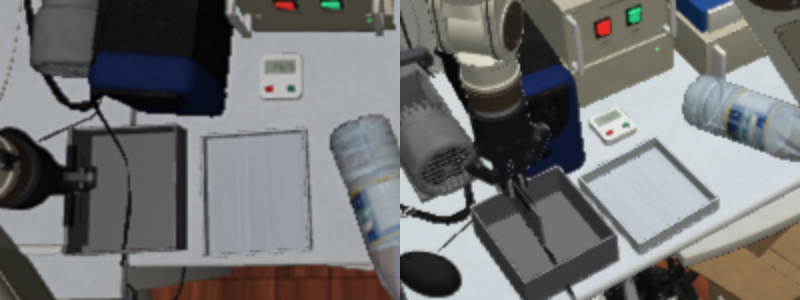

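The barrier hangs over the left half of the bin, lined up with it. I'll lower it and let go.

Emit:
jog_arm:
  steps: ".007 -.01 -.15 0;.007 -.01 -.25 0;.007 -.01 -.305 0;.007 -.01 -.305 0;.007 -.01 -.305 0"

```text
time: 11.98
eef_pos: [456.1, 436.9, 68.9]
tool_rot: [[-0.999, -0.032, 0.003], [-0.032, 0.999, 0.002], [-0.003, 0.002, -1.0]]
ft_force: [-0.4, 0.2, -1.4]
gripper_width: 0.101
```

Emit:
jog_arm:
  steps: "0 0 0 0;0 0 0 0;0 0 0 0;0 0 .1 0;0 0 .25 0;0 0 .45 0;0 0 .6 0;0 0 .6 0"
  fingers: 0.3

```text
time: 12.98
eef_pos: [456.7, 437.6, 252.5]
tool_rot: [[-0.999, -0.032, 0.008], [-0.032, 0.999, 0.007], [-0.008, 0.007, -1.0]]
ft_force: [0.2, 0.2, -0.4]
gripper_width: 0.299
```

Emit:
jog_arm:
  steps: "0 -.2 0 0;0 -.4 0 0;0 -.6 0 0;0 -.8 0 0;0 -1 0 0;0 -1 0 0"

```text
time: 13.72
eef_pos: [454.1, 132.2, 246.1]
tool_rot: [[-1.0, -0.025, -0.002], [-0.025, 1.0, -0.001], [0.002, -0.001, -1.0]]
ft_force: [0.9, 1.3, -1.1]
gripper_width: 0.299
```

```bash
python3 - <<'E'
from c import *
s=monitor.sense();print(s['joints'],s['eef_pos'],s['ft_force'],s['gripper_width'],s['time'])
t,w=cont()
rep(w,'beads',67,90,-430,-60);rep(w,'lever',62,110,-200,-130);rep(w,'fuse',46,66,-430,-60,mn=150)
cv2.imwrite('pics/b2.png',cv2.resize(t['image'][190:300,130:300],None,fx=4,fy=4,interpolation=cv2.INTER_CUBIC))
E
```

```text
[ 0.3  0.2 -0.1  1.3 -0.   0.3] [454.1 132.2 246.1] [ 0.9  1.3 -1.1] 0.29920971055696316 13.725
tray [0. 0.] [0. 0.] 0.0
bin [453.6 415.3] [175.9 134.3] 2.3
beads 213 [455.3 242.3] [ 448.4 -352.2   75.1] rect [ 451.3 -352.8] [146.9  11.2] 5.5
lever 78 [387.6 239. ] [ 457.9 -164.4   89.7] rect [ 458.6 -164.7] [24.6 24. ] 59.7
fuse 407 [464.  240.9] [ 453.3 -383.4   56.1] rect [ 454.5 -385.6] [120.   34.9] 5.4
fuse 397 [413.5 246.3] [ 440.  -241.3   56.4] rect [ 442.  -241.7] [122.4  32.5] 5.8
```

View pics/b2.png

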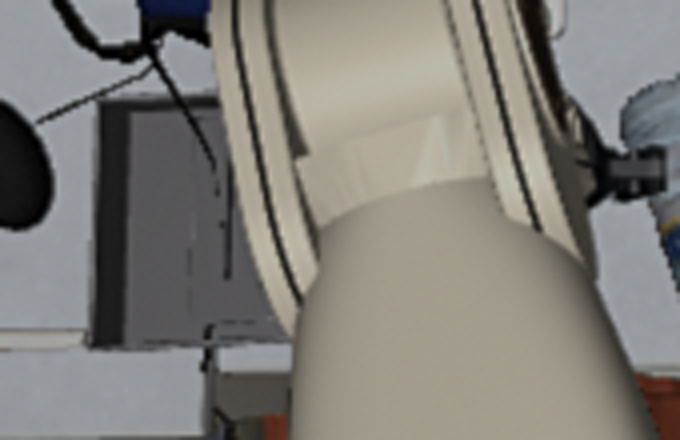

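The barrier is lying inside the bin. Now barrier 2.

Emit:
jog_arm:
  steps: "0 -.2 0 0;0 -.4 0 0;0 -.6 0 0;0 -.8 0 0;-.012 -1 0 .0097;-.012 -1 0 .0097"

```text
time: 14.52
eef_pos: [451.6, -166.5, 245.9]
tool_rot: [[-0.996, -0.088, -0.001], [-0.088, 0.996, 0.0], [0.001, 0.0, -1.0]]
ft_force: [0.6, 0.4, -0.2]
gripper_width: 0.302
```

Emit:
jog_arm:
  steps: "0 -.2 0 0;0 -.4 0 0;0 -.55 0 0;0 -.629 0 0;0 -.629 -.2 0;0 -.629 -.4 0;0 -.629 -.53 0;0 -.629 -.593 0;0 -.629 -.593 0;0 -.629 -.593 0"

```text
time: 15.78
eef_pos: [452.9, -352.0, 69.6]
tool_rot: [[-0.996, -0.095, 0.001], [-0.095, 0.996, -0.001], [-0.001, -0.001, -1.0]]
ft_force: [-0.2, 0.4, 0.3]
gripper_width: 0.3
```

Emit:
jog_arm:
  steps: "0 0 0 0;0 0 0 0;0 0 0 0;0 0 0 0;0 0 0 0"
  fingers: 0

```text
time: 16.4
eef_pos: [452.6, -353.5, 70.5]
tool_rot: [[-0.996, -0.093, 0.003], [-0.093, 0.996, -0.001], [-0.003, -0.002, -1.0]]
ft_force: [1.5, 1.4, 5.7]
gripper_width: 0.1
```

Emit:
jog_arm:
  steps: "0 0 .05 0;0 0 .1 0;0 0 .15 0;0 0 .25 0;0 0 .4 0;0 0 .6 0;0 0 .6 0;0 0 .6 0"

```text
time: 17.4
eef_pos: [451.2, -352.7, 249.4]
tool_rot: [[-0.996, -0.093, 0.001], [-0.093, 0.996, -0.0], [-0.001, -0.0, -1.0]]
ft_force: [0.5, -0.1, -1.8]
gripper_width: 0.1
```

```bash
python3 - <<'E'
from c import *
s=monitor.sense();print(s['eef_pos'],s['ft_force'],s['gripper_width'],s['time'])
t,w=cont(); rep(w,'in bin',6,50,325,485,370,538,40);rep(w,'beads',67,90,-430,-60)
E
```

```text
[ 451.2 -352.7  249.4] [ 0.5 -0.1 -1.8] 0.09974679568783389 17.4
tray [450.3 227.7] [176.8 152.7] 3.5
bin [454.3 405.4] [176.5 153.5] 2.3
in bin 2203 [178.4 244.6] [455.5 428.2  14.2] rect [454.3 420.5] [167.5 121.3] 2.0
in bin 233 [210.8 244.8] [452.9 330.4  29.6] rect [454.1 330.5] [167.1   3.1] 2.5
```

Emit:
jog_arm:
  steps: "0 .15 0 0;0 .35 0 0;0 .55 0 0;0 .75 0 0;0 .95 0 0;0 1 0 0"

```text
time: 18.2
eef_pos: [449.8, -49.8, 247.4]
tool_rot: [[-0.995, -0.097, -0.004], [-0.097, 0.995, 0.001], [0.004, 0.001, -1.0]]
ft_force: [0.4, -0.3, -1.0]
gripper_width: 0.101
```

Emit:
jog_arm:
  steps: "0 .2 0 0;0 .4 0 0;0 .6 0 0;0 .8 0 -.0097;0 .95 0 -.0097;.012 1 0 -.0097"

```text
time: 18.95
eef_pos: [454.4, 248.6, 247.3]
tool_rot: [[-0.999, -0.034, -0.002], [-0.034, 0.999, -0.002], [0.003, -0.002, -1.0]]
ft_force: [0.6, -0.5, -0.9]
gripper_width: 0.101
```

Emit:
jog_arm:
  steps: "0 .2 0 0;0 .4 0 0;0 .426 0 0;0 .426 0 0;0 .426 -.2 0;0 .426 -.4 0;0 .426 -.5 0;0 .426 -.57 0;0 .426 -.57 0;0 .426 -.57 0"

```text
time: 20.2
eef_pos: [456.0, 374.1, 79.2]
tool_rot: [[-1.0, -0.03, 0.001], [-0.03, 1.0, 0.001], [-0.001, 0.001, -1.0]]
ft_force: [0.1, 0.5, -1.3]
gripper_width: 0.1
```

Emit:
jog_arm:
  steps: "0 0 0 0;0 0 0 0;0 0 0 0;0 0 .1 0;0 0 .25 0;0 0 .45 0;0 0 .57 0;0 0 .57 0"
  fingers: 0.3

```text
time: 21.2
eef_pos: [456.5, 376.4, 253.3]
tool_rot: [[-0.999, -0.032, 0.007], [-0.032, 0.999, 0.005], [-0.007, 0.005, -1.0]]
ft_force: [0.3, -0.1, 0.2]
gripper_width: 0.3
```

Emit:
jog_arm:
  steps: "0 -.2 0 0;0 -.4 0 0;0 -.6 0 0;0 -.8 0 0;0 -1 0 0;0 -1 0 0"

```text
time: 21.95
eef_pos: [454.0, 71.4, 247.9]
tool_rot: [[-1.0, -0.025, -0.002], [-0.025, 1.0, -0.001], [0.002, -0.001, -1.0]]
ft_force: [0.8, 0.4, -0.1]
gripper_width: 0.305
```

Emit:
jog_arm:
  steps: "-.012 -.2 0 .0097;-.012 -.4 0 .0097;-.012 -.6 0 .0097;-.012 -.8 0 .0097;-.012 -.9 0 .0097;-.012 -.9 0 .0097"
  fingers: 0.55

```text
time: 22.7
eef_pos: [451.4, -195.8, 247.6]
tool_rot: [[-0.996, -0.09, -0.002], [-0.09, 0.996, 0.001], [0.002, 0.001, -1.0]]
ft_force: [-0.7, 0.1, -0.3]
gripper_width: 0.547
```

```bash
python3 - <<'E'
from c import *
s=monitor.sense();print(s['eef_pos'],s['ft_force'],s['gripper_width'],s['time'])
t,w=cont(); rep(w,'in bin',6,100,325,485,370,538,40);rep(w,'beads',67,90,-430,-60);rep(w,'fuse',46,66,-430,-60,mn=150)
cv2.imwrite('pics/b3.png',cv2.resize(t['image'][190:300,130:300],None,fx=4,fy=4,interpolation=cv2.INTER_CUBIC))
E
```

```text
[ 451.4 -195.8  247.6] [-0.7  0.1 -0.3] 0.5471986361591534 22.7
tray [450.3 227.6] [176.5 152.6] 3.4
bin [454.4 405.4] [176.7 154.5] 2.3
in bin 2598 [176.2 244.1] [456.4 432.1  20.6] rect [454.8 421.4] [167.  123.8] 0.5
in bin 418 [209.1 244.7] [452.5 332.7  38.3] rect [454.1 347. ] [ 43.5 166.5] 89.3
fuse 228 [414.7 255.9] [ 413.2 -243.2   56.1] rect [ 415.5 -243.3] [69.7 29.2] 5.5
```

View pics/b3.png

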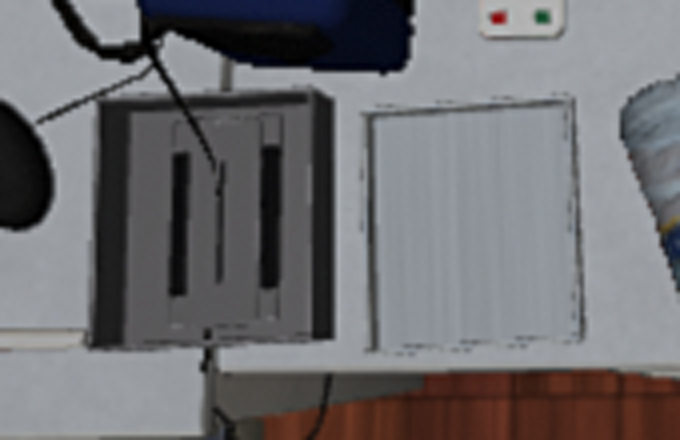

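Both barriers are in the bin: their beads are at crop (180,225) and (270,215). Now fuse 1.

Emit:
jog_arm:
  steps: "-.035 -.16 0 0;-.035 -.16 -.15 0;-.035 -.16 -.35 0;-.035 -.16 -.5 0;-.035 -.16 -.6 0;-.035 -.16 -.66 0;-.035 -.16 -.696 0;-.035 -.16 -.696 0;-.035 -.16 -.696 0"

```text
time: 23.88
eef_pos: [441.7, -242.9, 40.9]
tool_rot: [[-0.996, -0.093, 0.001], [-0.093, 0.996, -0.001], [-0.001, -0.001, -1.0]]
ft_force: [0.0, 0.4, 0.3]
gripper_width: 0.547
```

Emit:
jog_arm:
  steps: "0 0 0 0;0 0 0 0;0 0 0 0;0 0 0 0;0 0 0 0;0 0 0 0"
  fingers: 0
  grip_force: 70

```text
time: 24.62
eef_pos: [441.5, -243.3, 41.2]
tool_rot: [[-0.996, -0.092, 0.002], [-0.092, 0.996, -0.0], [-0.002, -0.001, -1.0]]
ft_force: [-0.1, 0.8, 5.6]
gripper_width: 0.283
```

Emit:
jog_arm:
  steps: ".001 -.015 0 0;.003 -.03 0 0;.004 -.045 0 0;.006 -.06 0 0;.007 -.075 0 0;.008 -.085 0 0;.008 -.085 0 0;.008 -.085 0 0"

```text
time: 25.62
eef_pos: [443.0, -261.5, 38.5]
tool_rot: [[-0.995, -0.097, -0.0], [-0.097, 0.995, 0.015], [-0.001, 0.015, -1.0]]
ft_force: [3.5, 17.2, -2.2]
gripper_width: 0.281
```

Emit:
jog_arm:
  steps: ".001 -.012 0 0;.003 -.025 0 0;.003 -.035 0 0;.003 -.035 0 0;.003 -.035 0 0"

```text
time: 26.25
eef_pos: [441.5, -268.1, 37.2]
tool_rot: [[-0.995, -0.098, -0.005], [-0.098, 0.995, 0.023], [0.003, 0.023, -1.0]]
ft_force: [1.9, 25.4, -0.6]
gripper_width: 0.283
```

Emit:
jog_arm:
  steps: "0 0 .02 0;0 0 .04 0;0 0 .06 0;0 0 .08 0;0 0 .08 0"

```text
time: 26.88
eef_pos: [444.6, -279.8, 64.7]
tool_rot: [[-0.996, -0.092, 0.001], [-0.092, 0.996, -0.001], [-0.001, -0.001, -1.0]]
ft_force: [0.5, 0.5, -2.4]
gripper_width: 0.281
```

The fuse came free and is held. I'll lift it and check the containers.

Emit:
jog_arm:
  steps: "0 0 .1 0;0 0 .25 0;0 0 .42 0;0 0 .62 0;0 0 .62 0;0 0 .62 0"

```text
time: 27.62
eef_pos: [443.8, -279.1, 249.4]
tool_rot: [[-0.996, -0.092, -0.001], [-0.092, 0.996, 0.0], [0.001, 0.0, -1.0]]
ft_force: [-0.5, 0.6, -2.6]
gripper_width: 0.28
```

```bash
python3 c.py
```

```text
tray [450.3 227.5] [176.3 152.9] 3.3
bin [454.2 405.6] [177.1 153.8] 2.6
[ 443.2 -278.7  248.4] 0.28291033318033315 27.675
```

Emit:
jog_arm:
  steps: "0 .15 0 0;0 .35 0 0;0 .55 0 0;0 .75 0 0;0 .95 0 0;0 1 0 0"

```text
time: 28.42
eef_pos: [442.6, 23.8, 248.1]
tool_rot: [[-0.995, -0.097, -0.004], [-0.097, 0.995, 0.0], [0.004, 0.001, -1.0]]
ft_force: [0.1, -0.5, -1.3]
gripper_width: 0.284
```

Emit:
jog_arm:
  steps: "0 .2 0 0;0 .4 0 0;0 .6 0 0;.014 .75 0 -.0053;.014 .787 0 -.0053;.014 .787 -.15 -.0053;.014 .787 -.3 -.0053;.014 .787 -.3 -.0053"

```text
time: 29.42
eef_pos: [445.2, 253.8, 155.6]
tool_rot: [[-0.998, -0.058, -0.01], [-0.058, 0.998, -0.006], [0.01, -0.006, -1.0]]
ft_force: [0.6, -0.1, -1.1]
gripper_width: 0.282
```

```bash
python3 c.py
```

```text
tray [450.5 227.1] [176.7 151.8] 3.4
bin [0. 0.] [0. 0.] 0.0
[447.1 255.1 158.4] 0.28045714075793504 29.475
```

Emit:
jog_arm:
  steps: "0 0 -.15 0;0 0 -.3 0;0 0 -.4 0;0 0 -.45 0;0 0 -.46 0;0 0 -.46 0;0 0 -.46 0"

```text
time: 30.35
eef_pos: [449.5, 257.7, 23.6]
tool_rot: [[-0.998, -0.059, 0.002], [-0.059, 0.998, 0.001], [-0.003, 0.001, -1.0]]
ft_force: [0.3, -0.4, -2.1]
gripper_width: 0.283
```

Emit:
jog_arm:
  steps: "0 0 0 0;0 0 0 0;0 0 0 0;0 0 0 0;0 0 .1 0;0 0 .3 0;0 0 .5 0;0 0 .76 0;0 0 .76 0"
  fingers: 0.43

```text
time: 31.48
eef_pos: [450.3, 258.2, 255.4]
tool_rot: [[-0.998, -0.059, 0.008], [-0.059, 0.998, 0.005], [-0.008, 0.004, -1.0]]
ft_force: [0.3, 0.2, -1.1]
gripper_width: 0.432
```

Emit:
jog_arm:
  steps: "0 -.2 0 0;0 -.4 0 0;0 -.6 0 0;0 -.8 0 0;0 -1 0 0;0 -1 0 0"

```text
time: 32.22
eef_pos: [448.0, -46.6, 250.1]
tool_rot: [[-0.999, -0.052, 0.0], [-0.052, 0.999, -0.001], [0.0, -0.001, -1.0]]
ft_force: [-0.9, 0.1, -0.1]
gripper_width: 0.432
```

Emit:
jog_arm:
  steps: "0 -.2 0 .0053;0 -.4 0 .0053;0 -.6 0 .0053;0 -.8 0 .0053;0 -1 0 .0053;0 -1 0 .0053"
  fingers: 0.55

```text
time: 32.98
eef_pos: [448.5, -345.5, 248.9]
tool_rot: [[-0.996, -0.088, -0.001], [-0.088, 0.996, 0.0], [0.001, 0.0, -1.0]]
ft_force: [0.7, 0.4, 0.8]
gripper_width: 0.551
```

```bash
python3 - <<'E'
from c import *
s=monitor.sense();print(s['eef_pos'],s['ft_force'],s['gripper_width'],s['time'])
t,w=cont(); rep(w,'tray fuse',15,45,160,296,375,525,40)
cv2.imwrite('pics/t1.png',cv2.resize(t['image'][180:310,130:500],None,fx=2,fy=2,interpolation=cv2.INTER_CUBIC))
E
```

```text
[ 448.5 -345.5  248.9] [0.7 0.4 0.8] 0.5511137623876431 32.975
tray [450.3 227.5] [176.4 152.7] 3.3
bin [454.1 405.7] [176.3 154.2] 2.1
tray fuse 374 [237.3 246.1] [448.2 255.4  26.9] rect [448.8 256.9] [120.1  24.6] 3.3
```

View pics/t1.png

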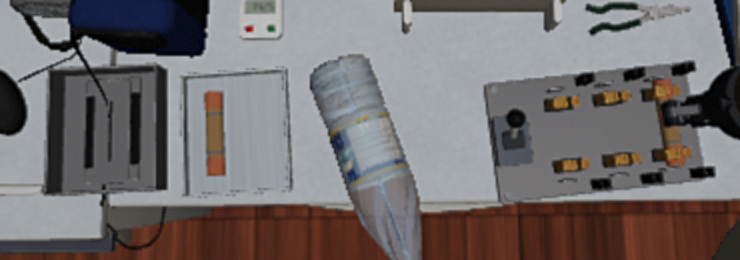

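Fuse 1 is in the tray, at about (213,133) in the crop. Now the fuse in clip 3.

Emit:
jog_arm:
  steps: ".019 -.145 0 0;.019 -.145 -.15 0;.019 -.145 -.35 0;.019 -.145 -.5 0;.019 -.145 -.6 0;.019 -.145 -.66 0;.019 -.145 -.7 0;.019 -.145 -.7 0;.019 -.145 -.7 0"

```text
time: 34.15
eef_pos: [455.0, -386.4, 41.2]
tool_rot: [[-0.996, -0.093, 0.001], [-0.093, 0.996, -0.001], [-0.001, -0.001, -1.0]]
ft_force: [-1.1, -0.1, 0.8]
gripper_width: 0.552
```

Emit:
jog_arm:
  steps: "0 0 0 0;0 0 0 0;0 0 0 0;0 0 0 0;0 0 0 0;0 0 0 0"
  fingers: 0

```text
time: 34.9
eef_pos: [454.7, -386.8, 41.5]
tool_rot: [[-0.996, -0.093, 0.002], [-0.093, 0.996, -0.001], [-0.002, -0.001, -1.0]]
ft_force: [-0.5, 1.5, 6.5]
gripper_width: 0.282
```

Emit:
jog_arm:
  steps: ".001 -.015 0 0;.003 -.03 0 0;.004 -.045 0 0;.006 -.06 0 0;.008 -.08 0 0;.009 -.1 0 0;.011 -.12 0 0;.011 -.12 0 0;.011 -.12 0 0"

```text
time: 36.02
eef_pos: [456.6, -409.8, 35.9]
tool_rot: [[-0.995, -0.099, -0.003], [-0.099, 0.995, 0.025], [0.001, 0.026, -1.0]]
ft_force: [4.4, 25.9, -1.8]
gripper_width: 0.283
```

Emit:
jog_arm:
  steps: "0 0 .02 0;0 0 .04 0;0 0 .06 0;0 0 .08 0;0 0 .08 0"

```text
time: 36.65
eef_pos: [457.6, -423.4, 64.8]
tool_rot: [[-0.996, -0.092, 0.001], [-0.092, 0.996, -0.001], [-0.001, -0.002, -1.0]]
ft_force: [-0.4, 0.7, -1.4]
gripper_width: 0.282
```

Emit:
jog_arm:
  steps: "0 0 .1 0;0 0 .25 0;0 0 .42 0;0 0 .62 0;0 .1 .62 0;0 .25 .62 0;0 .45 .62 0;0 .65 .62 0;0 .85 .62 0;0 1 .62 0"

```text
time: 37.9
eef_pos: [457.0, -120.6, 250.2]
tool_rot: [[-0.996, -0.093, 0.001], [-0.093, 0.996, 0.0], [-0.001, -0.0, -1.0]]
ft_force: [0.8, -0.3, -1.2]
gripper_width: 0.277
```

```bash
python3 c.py
```

```text
tray [450.2 227.6] [176.3 152.9] 3.4
bin [454.2 405.3] [176.2 154.6] 2.3
[ 456.6 -116.2  250.2] 0.28252028677304963 37.95
```

Emit:
jog_arm:
  steps: "0 .2 0 0;0 .4 0 0;0 .6 0 0;0 .8 0 -.0053;-.018 .95 0 -.0053;-.018 1 0 -.0053;-.018 1 0 -.0053"

```text
time: 38.83
eef_pos: [452.2, 177.7, 249.9]
tool_rot: [[-0.998, -0.061, 0.0], [-0.061, 0.998, -0.001], [0.0, -0.001, -1.0]]
ft_force: [0.9, 0.6, -2.2]
gripper_width: 0.281
```

Emit:
jog_arm:
  steps: "0 .075 0 0;0 .075 -.2 0;0 .075 -.3 0;0 .075 -.3 0;0 .075 -.3 0"

```text
time: 39.45
eef_pos: [453.3, 199.4, 161.5]
tool_rot: [[-0.998, -0.058, 0.002], [-0.058, 0.998, 0.001], [-0.002, 0.0, -1.0]]
ft_force: [0.5, 0.5, -1.1]
gripper_width: 0.285
```

```bash
python3 c.py
```

```text
tray [451.7 199.5] [176.1  96.5] 3.5
bin [444.1 475.6] [182.6  54.2] 19.4
[453.6 199.8 162. ] 0.2833202129306177 39.5
```

Emit:
jog_arm:
  steps: "0 0 -.15 0;0 0 -.3 0;0 0 -.4 0;0 0 -.45 0;0 0 -.46 0;0 0 -.46 0;0 0 -.46 0"

```text
time: 40.38
eef_pos: [453.2, 200.6, 23.5]
tool_rot: [[-0.998, -0.059, 0.003], [-0.059, 0.998, 0.001], [-0.003, 0.001, -1.0]]
ft_force: [-0.4, 0.2, -1.7]
gripper_width: 0.282
```

Emit:
jog_arm:
  steps: "0 0 0 0;0 0 0 0;0 0 0 0;0 0 0 0;0 0 .1 0;0 0 .3 0;0 0 .5 0;0 0 .76 0;0 0 .76 0"
  fingers: 0.43

```text
time: 41.5
eef_pos: [454.0, 201.0, 255.2]
tool_rot: [[-0.998, -0.059, 0.008], [-0.059, 0.998, 0.004], [-0.008, 0.003, -1.0]]
ft_force: [-0.5, 0.4, -0.4]
gripper_width: 0.433
```

Emit:
jog_arm:
  steps: "0 -.2 0 0;0 -.4 0 0;0 -.6 0 0;0 -.8 0 0;0 -1 0 0;0 -1 0 0;0 -1 0 0;0 -1 0 0"

```text
time: 42.5
eef_pos: [452.0, -98.6, 250.1]
tool_rot: [[-0.998, -0.062, -0.0], [-0.062, 0.998, 0.0], [0.0, 0.0, -1.0]]
ft_force: [0.6, 0.3, 0.1]
gripper_width: 0.427
```

Emit:
jog_arm:
  steps: "0 -.2 0 0;0 -.4 0 0;0 -.6 0 0;0 -.6 0 0;0 -.6 0 0;0 -.6 0 0;0 -.6 0 0"

```text
time: 43.38
eef_pos: [452.4, -278.4, 250.4]
tool_rot: [[-0.998, -0.062, 0.0], [-0.062, 0.998, -0.0], [-0.0, -0.0, -1.0]]
ft_force: [0.5, -0.5, 0.1]
gripper_width: 0.43
```

```bash
python3 - <<'E'
from c import *
s=monitor.sense();print(s['eef_pos'],s['ft_force'],s['gripper_width'],s['time'])
t,w=cont(); rep(w,'tray fuse',15,45,160,296,375,525,40); rep(w,'lever',62,110,-200,-130);rep(w,'timer',8,30,140,220,570,660)
cv2.imwrite('pics/t2.png',cv2.resize(t['image'][140:310,130:500],None,fx=2,fy=2,interpolation=cv2.INTER_CUBIC))
E
```

```text
[ 452.4 -278.4  250.4] [ 0.5 -0.5  0.1] 0.43008992014736086 43.375
tray [450.3 227.5] [176.4 152.6] 3.3
bin [454.3 405.2] [176.6 153.7] 2.3
tray fuse 372 [257.1 244.4] [452.2 199.   27.1] rect [452.7 200.3] [118.8  25.6] 3.7
tray fuse 374 [237.3 246.1] [448.1 255.4  27. ] rect [448.5 257.5] [119.9  25.9] 3.6
lever 77 [387.6 239. ] [ 458.1 -164.4   89.7] rect [ 458.8 -165.2] [24.7 22.5] 42.3
timer 414 [261.  187.7] [620.5 192.6  16.3] rect [620.5 192.5] [66.9 54.3] 0.6
```

View pics/t2.png

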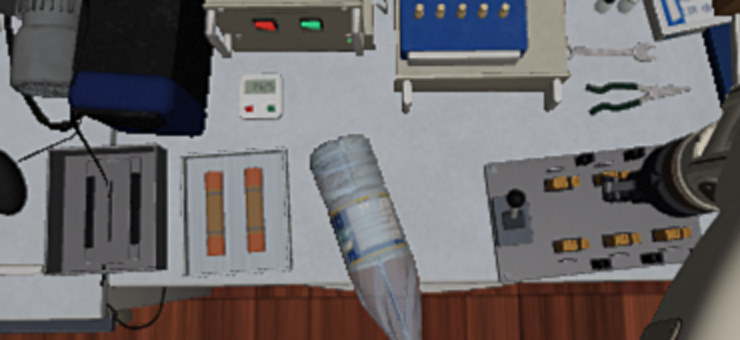

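Both fuses are in the tray, at (213,213) and (254,210), and both barriers are in the bin. The bank is empty, the lever is off, and the timer and spanner are where they were. I'm handing in.

```bash
python3 -c "
from station import manip; print(manip.hand_in())"
```

```text
the job is handed in; nothing more can be done
None
```

The fuse bank is safe and stripped, and the job is handed in at about 43 s on the robot's clock. The hand-in gave no verdict.

- **Isolator:** I pushed the lever over to its end stop before touching anything else. The last check has its ball about 25 mm past the hinge on the far side, so it is off.
- **Barriers and fuses:** only two of each were present (slots 1 and 2, clips 1 and 3). Both barriers lie in the bin, both fuses rest side by side in the tray, and the bank is empty in the last picture.
- **Tray and bin:** both measured within about 1 mm of where they started, with their rims at normal height, and I saw no knock.
- **Timer and spanner:** both look untouched. I measured the timer only at the end, and judged the spanner by eye.
- **Arm:** it was parked clear at 250 mm height, with wrist force near zero.

**Checks that disagreed:** pulling the fuses past the jaws took up to about 26 N, more than the stated 5 to 15 N, but both came free cleanly. Some mid-run tray and bin readings were wrong because the arm blocked the camera. The final unblocked view agreed with the earlier ones.

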